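# Lock a valve cover in the bench fixture with its indexing plunger

### The job

Clamp the small valve cover in the holding fixture: pull up the spring plunger's knob, slide the carriage along so that its jaw pushes the cover towards the end stop, and let the pin snap fully down into the next hole, feeling for the hole because the stop strip has been re-set. Do not force the pin sideways or crush the cover against the stop, leave the other things on the bench where they are, and let go.

Things in the scene. Friction and masses are not known exactly. Their poses are not given: they have to be found in the camera images.
- fixture: Holding fixture on the bench: dark steel base plate 150 (x) x 400 (y) x 12 mm, two steel guide rails along y (at x = +-46 mm, tops 26 mm above the bench). Origin: centre of the underside; z up, y along the rails. The carriage starts at its +y part and must travel towards its -y, where a grey end stop (top at 56 mm) stands on a 28 mm wide steel strip lying between the rails.
- carriage (a joint): Travel of the carriage (m) towards the fixture's -y; 0 at the start, pin in the parking hole. Strip and end stop are one piece, re-set from job to job: its hole, the next one, lies 48 to 72 mm of travel away, and no reading tells where. It has no other hole. Friction: slide 1.2 N, pin nose about 1 N, pushing the cover 2 to 5 N more. Pin play in a hole: 1 mm each way along y.
- plunger (a joint): Lift of the plunger (m), straight up: 0 fully down in a hole, 0.018 upper stop. Its spring presses down with 5 N at 0 and 0.3 N more per mm. The pin is clear of the holes above 0.0105; let down between the holes its nose rests at about 0.010 on the parking plate or 0.009 on the strip (1 mm lower), can be dragged along there, and once the knob is free it snaps to 0 over a hole.
- knob (a point): Centre of the plunger's knob, on the pin's axis: upright black plastic cylinder, fine ribs, 28 mm in diameter (30 over the ribs), 24 mm high, its centre 103 mm above the bench when down; it moves with plunger and carriage. Below it a 10 mm stem and a 22 mm barrel (top at 79 mm) on the carriage, a grey block 118 (x) x 56 (y) mm, top at 43 mm. It cannot tilt or turn.
- jaw (a point): Middle of the carriage's flat steel jaw face, 45 mm above the bench, 30 mm from the pin's axis towards the fixture's -y; jaw 100 mm wide, top at 60 mm. Same axes as the fixture. With the pin in the strip's hole there are 163 mm between jaw and end stop, 3 mm more than the cover's length.
- cover: Small black plastic valve cover, 116 (x) x 160 (y) x 38 mm, 0.20 to 0.39 kg, lying loose, inside up, on the guide rails between jaw and end stop, its axes about those of the fixture; origin: centre of its underside, 26 mm above the bench. The jaw pushes it along.
- pin: The plunger's steel pin, 8 mm thick with a flat nose, hidden under the carriage and fixed to the knob. Origin on its axis, at bench height when the plunger is down. It should not be loaded sideways by more than some 35 N.
- wrench_grip (a point): Loose steel wrench, 170 mm long, lying beside the fixture (bystander); middle of its shaft.
- socket_mid (a point): Loose steel deep socket, 28 mm in diameter, 62 mm high, standing beside the fixture (bystander); its centre.
- spraycan_mid (a point): Loose yellow can, 54 mm in diameter, 130 mm high, standing beside the fixture (bystander); its centre.

How it is judged:
On the way, in this order (a step that is already met when the one before it is completed fails the run):
1. the plunger is pulled clear of the parking hole (value of joint plunger above 0.0095 m and value of joint carriage below 0.02 m), for 0.05 s.
2. the carriage has travelled to the work hole and the pin has snapped fully down (value of joint carriage above 0.042 m and value of joint plunger below 0.002 m), for 0.2 s.
At the end, for the whole second after the job is handed in: The pin is fully down (plunger below 2 mm) in the work hole (carriage at 42 to 78 mm of travel), the cover lies flat on the rails between jaw and stop, within 6 mm of the jaw, within 20 mm of the middle and 0.08 rad of straight, and all is at rest and let go (all of step 2 and value of joint carriage below 0.078 m and y of cover in the frame of jaw between -0.086 and -0.077 m and x of cover in the frame of fixture between -0.02 and 0.02 m and z of cover in the frame of fixture between 0.022 and 0.03 m and angle between the y axis of cover and the y axis of fixture, either way round below 0.08 rad and linear speed of cover below 0.01 m/s and velocity of joint carriage between -0.005 and 0.005 m/s); the robot touches nothing.
It fails at once if the pin is forced (more than 40 N against the walls of a hole or a plate) (contact force between pin and anything else above 40 N).
It fails at once if the cover is crushed or handled roughly (more than 40 N on it) (contact force between cover and anything else above 40 N).
It fails at once if a bystander is moved more than 20 mm (distance of any of wrench_grip, socket_mid, spraycan_mid from where it was at the start of the episode above 0.02 m).
It also fails if it takes over 43 s, if anything falls off the work surface, if the arm or the gripper's body presses on something with over 40 N, if the wrist force passes 120 N, or if a joint passes its speed limit or range.

### The arm

A 6-joint arm with a two-finger parallel gripper is mounted at the origin on the work surface. World frame = base frame: x ahead of the robot, y to its left, z up, the work surface at z = 0. Lengths are in m, angles in rad, forces in N, time in s.
With the tool pointing down it reaches from about 0.3 to 0.825 m from the base axis. Payload 5.4 kg.
Tool frame: the origin (TCP) lies midway between the tips of the shut fingers; the grasp point (between the pads) lies 19 mm behind it; x points along the fingers, y is the direction in which the jaws open and shut, and the axes are right-handed (so a half turn about x gives the same grasp; the last joint's range is limited). The gripper opens to 92 mm and grips with 3 to 60 N. Pads are 20 mm wide; open, the fingers measure 128 mm over their backs; the gripper's body (75 mm by 189 mm) begins 69 mm behind the grasp point.
Start: joints at [-1.34, 0.158, 1.597, -0, 1.386, -0.21], TCP at [0.245, -0.52, 0.215] pointing down, gripper open.
Joint ranges: [-2.91, 2.91], [-0.94, 2.29], [0.18, 2.7], [-1.29, 4.43], [0.17, 2.64], [-3, 3]. Speed limits (rad/s): [2.57, 2.57, 3.14, 3.14, 3.14, 3.14].

### API

Orientations are given as a unit quaternion [x, y, z, w].
In Python, from bench import state, get_image, get_calibration, finish_job gives the robot as it stands.
- The arm moves only by the tool apply_moves, never from a script. Its argument "steps" is a list of rows, each a list of 5 numbers: the shift along the tool's x, y, z in mm, then the turn about the tool's x in degrees, then the gripper's target within -1 to 1 (fully open at 1, half-way at 0, shut at -1). In form: [[dx, dy, dz, turn, grip], ...]. A call has 1 to 10 rows; each row is the pose to reach, as a shift and turn from the pose commanded when the call began, along the tool's axes at that moment; what a row does not reach only later rows make up. A row lasts 1/10 s, in which the tool goes at most 50 mm and 8.59 degrees, less where a joint would pass 70% of its speed; a pose out of reach is approached as far as the arm can. A call with a gripper value outside its range is refused whole. The fingers move at their own pace and stop on an object; "force" is the grip in N (left out, the last holds). Time passes only in rows, so rows that repeat a pose let the fingers close. It gives the time, the measured TCP pose, the force and the opening at its end, in the units of the state.
- state(): the state, without advancing time (a new reading comes with each control period).
- get_image(name): name is "scene" or "top" or "wrist"; returns the picture (384x512x3 uint8, red, green, blue); there is no depth.
- get_calibration(name): a dict with "fx", "fy", "cx", "cy" (pixels), "k1" (the pictures are not rectified: a ray, as slopes to the right and down, at radius r is drawn at 1 + k1 r^2 times it, then the intrinsics apply), "position" and "rotation" of the camera in the world. Camera axes: x right, y up, looking along -z (the intrinsics and any distortion apply to the point x, -y, -z); pixel columns grow to the right and rows downward; lengths in m; the calibration is good to about 2 mm. A picture is of the moment at which its call begins: read the wrist's pose just before it. get_calibration takes no time and is no camera call; for the wrist camera it gives the pose at the moment of the call.
- finish_job(): hands the job in, once; it reports no verdict.
The state is a dict: "time": time; "q": joint angles; "joint_velocities": joint speeds; "joint_torque": joint torques, N m; "tcp_pos": TCP position; "orientation": TCP orientation; "contact_force": force on the tool from outside, world axes, zero at the start; "ft_torque": the same for the moment, N m; "grip_width": opening from 0.0 (shut) to 1.0 (fully open).
Only numpy, scipy, OpenCV 4.12 (cv2) and the standard library are available. Lean on these libraries where they do the work, as an engineer would, in place of code of your own. Each camera call takes 0.05 s, during which the arm holds its last target. There are 200 camera calls.

## Working session

There is one attempt and no reset: what is moved stays moved. The work goes in short steps, Python scripts to look and compute and a tool call to move; the robot and the scene stay as the last step left them, time stands still between calls to the robot, and variables do not carry over. Pictures are saved under pics/ and viewed, about 8 in all and at most 12, crops included, and the job is handed in when it is done.

Besides the shell and the picture viewer there is one more tool, called as name(argument=value, ...) on one line, values as JSON. apply_moves: Moves the arm, as the interface text tells. Its arguments: {"type":"object","properties":{"steps":{"type":"array","items":{"type":"array","items":{"type":"number"}}},"force":{"type":"number"}},"required":["steps"]}

```bash
mkdir -p pics; cat > h.py <<'E'
import numpy as np, cv2
from bench import state, get_image, get_calibration
def save(name,fn):
    im=get_image(name); cv2.imwrite('pics/'+fn,cv2.cvtColor(im,cv2.COLOR_RGB2BGR)); return im
def ray(c,u,v):
    K=np.array([[c['fx'],0,c['cx']],[0,c['fy'],c['cy']],[0,0,1.]])
    p=cv2.undistortPoints(np.array([[[u,v]]],float),K,np.array([c['k1'],0,0,0.]))[0,0]
    d=np.array(c['rotation'])@np.array([p[0],-p[1],-1.]); return np.array(c['position']),d
def onz(c,u,v,z):
    o,d=ray(c,u,v); return o+d*(z-o[2])/d[2]
E
python3 - <<'E'
from h import *
s=state();print(s)
a=save('top','top1.png');b=save('scene','sc1.png')
for n in('top','scene'):print(get_calibration(n))
E
```

```text
{'time': 0.0, 'q': array([-1.34010141e+00,  1.59041315e-01,  1.59820163e+00,  2.39871430e-05,
        1.38619385e+00, -2.10079442e-01]), 'joint_velocities': array([-9.69706093e-04, -1.78137509e-04,  1.07676882e-03,  2.39231224e-03,
        2.68218330e-03, -2.82944941e-05]), 'joint_torque': array([ 9.38906305e-04, -3.85578167e+01, -3.22102046e+01,  7.01373210e-02,
        3.78101715e-02, -1.38650212e-04]), 'tcp_pos': array([ 0.2451735 , -0.51943397,  0.21363859]), 'orientation': array([ 0.69000557,  0.15522928, -0.69000234,  0.15392517]), 'contact_force': array([0.48613288, 0.11370012, 0.33382866]), 'ft_torque': array([ 0.0388941 , -0.0484165 ,  0.01105126]), 'grip_width': 1.0018702263068378}
{'fx': 441.78758488788094, 'fy': 441.78758488788094, 'cx': 252.83758520386874, 'cy': 196.53812074638262, 'k1': -0.02164709700285265, 'position': array([ 0.6164294 , -0.04708812,  0.86970836]), 'rotation': array([ 0.0310595 , -0.01004775, -0.69639051,  0.71692023])}
{'fx': 348.9551820139031, 'fy': 348.9551820139031, 'cx': 254.5837568478944, 'cy': 189.76334907373842, 'k1': -0.01924716225089198, 'position': array([ 0.91024453, -0.34617145,  0.5829048 ]), 'rotation': array([0.32038998, 0.11122664, 0.29229997, 0.89416979])}
```

View pics/top1.png

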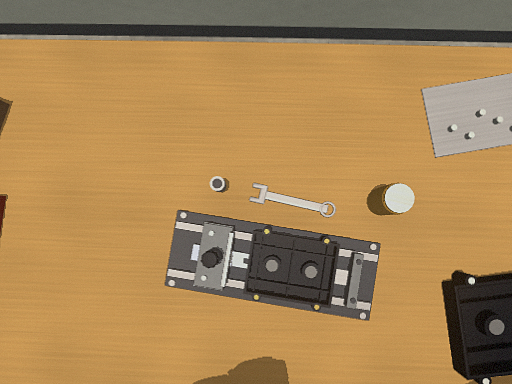

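View pics/sc1.png

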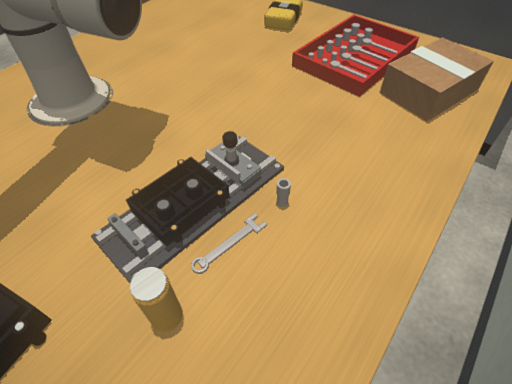

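The top view shows the fixture with its knob at about (212,257), screw corners at (183,215), (377,246), (363,316) and (172,283), and the end stop to the right. The scene view has the knob top at (230,138). The wrench, socket and can stand on the far side.

```bash
sed -i "s/np.array(c\['rotation'\])@np.array/Rotation.from_quat(c['rotation']).apply/; s/^import numpy.*/&\nfrom scipy.spatial.transform import Rotation/" h.py
cat >> h.py <<'E'
def tri(*rs):
    A=0;b=0
    for o,d in rs:
        d=d/np.linalg.norm(d);P=np.eye(3)-np.outer(d,d);A=A+P;b=b+P@o
    return np.linalg.solve(A,b)
E
python3 - <<'E'
from h import *
ct=get_calibration('top');cs=get_calibration('scene')
P=[onz(ct,u,v,.012)[:2] for u,v in((183,215),(377,246),(363,316),(172,283))]
print(np.round(P,4), np.mean(P,0))
y=(P[0]-P[1])+(P[3]-P[2]);print('yaw of y',np.degrees(np.arctan2(y[1],y[0])))
a=cv2.imread('pics/top1.png');b=cv2.imread('pics/sc1.png')
def blob(im,x0,x1,y0,y1,t=60):
    g=im[y0:y1,x0:x1].max(2)<t
    n,l,s,c=cv2.connectedComponentsWithStats(g.astype(np.uint8)); i=1+s[1:,4].argmax()
    print(s[i]);return c[i]+[x0,y0],s[i]
ca,_=blob(a,192,232,240,275);cb,_=blob(b,215,245,125,155);print(ca,cb)
print('tri',tri(ray(ct,*ca),ray(cs,*cb)), onz(ct,*ca,.11))
print(Rotation.from_quat(state()['orientation']).as_matrix().round(3))
cv2.imwrite('pics/c1.png',np.hstack([cv2.resize(a[200:310,160:270],(390,390),interpolation=2),cv2.resize(b[110:220,190:300],(390,390),interpolation=2)]))
E
```

```text
[[ 0.6261  0.1143]
 [ 0.5776 -0.2622]
 [ 0.4438 -0.2378]
 [ 0.4939  0.1307]] [ 0.5353459  -0.06374013]
yaw of y 82.45813816572115
[ 10   8  21  19 107]
[16 17  6  6 10]
[214.58878505 254.85046729] [233.8 144.4]
tri [0.55990365 0.04236852 0.09841072] [0.55833481 0.03877523 0.11      ]
[[-0.     0.427 -0.904]
 [ 0.002 -0.904 -0.427]
 [-1.    -0.002 -0.   ]]
```

View pics/c1.png

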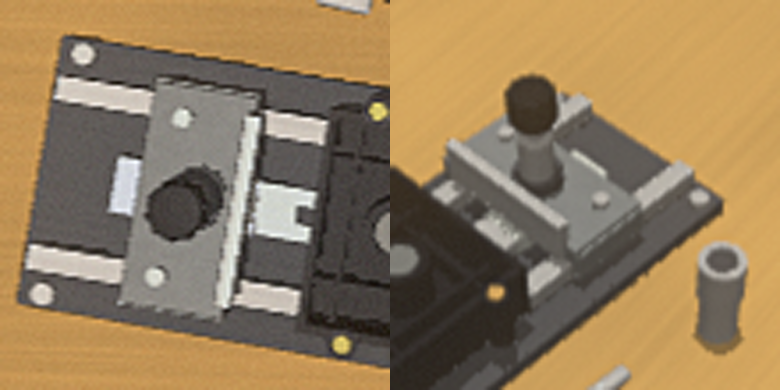

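The crop shows the knob top disc at about (209.4,258.9) in the top view and (229.8,135.9) in the scene view. The strip beyond the jaw has a notch that looks like a hole.

```bash
python3 - <<'E'
from h import *
ct=get_calibration('top');cs=get_calibration('scene')
k=tri(ray(ct,209.4,258.9),ray(cs,229.8,135.9));k2=onz(ct,209.4,258.9,.115)
print(k,k2)
a=np.radians(82.46);fy=np.array([np.cos(a),np.sin(a),0]);fx=np.array([fy[1],-fy[0],0])
C=np.array([.5353,-.0637,0])
print('knob in fixture',fx@(k2-C),fy@(k2-C))
R=Rotation.from_quat(state()['orientation']).as_matrix()
print('shift to 0.2 above knob (tool mm)',1e3*R.T@(np.array([k2[0],k2[1],.2])-state()['tcp_pos']))
im=cv2.imread('pics/top1.png');cv2.imwrite('pics/c2.png',cv2.resize(im[225:320,320:390],(560,760)[:2] if 0 else (442,600),interpolation=2))
E
```

```text
[0.55144574 0.04694202 0.11392645] [0.55156919 0.04683831 0.115     ]
knob in fixture 0.0016238685178989673 0.11171735151151797
shift to 0.2 above knob (tool mm) [  14.54421533 -381.45859955 -518.71999867]
```

View pics/c2.png

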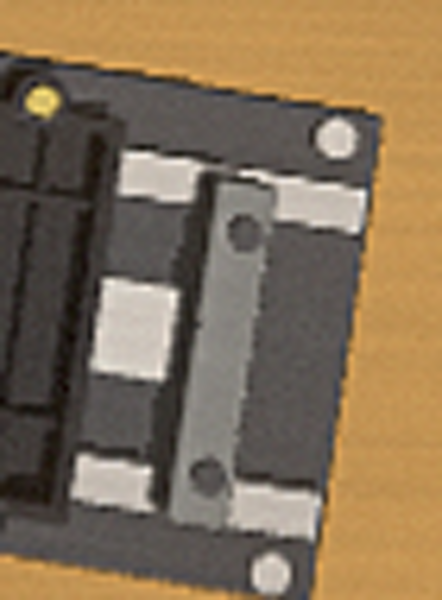

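The end stop's jaw-side top edge runs from about (354.5,253.5) to (347.7,306.6) in full-image pixels. Next I work out the expected travel from it and move above the knob.

```bash
python3 - <<'E'
from h import *
ct=get_calibration('top')
a=np.radians(82.46);fy=np.array([np.cos(a),np.sin(a),0])
k=onz(ct,209.4,258.9,.115)
for p in((354.5,253.5),(347.7,306.6)):
    s=onz(ct,*p,.056); print('travel',fy@(k-s)-.030-.163)
E
```

```text
travel 0.06047558080301979
travel 0.06267390426066882
```

apply_moves(steps=[[0,-38,-52,8.2,1],[0,-76,-104,16.4,1],[0,-114,-156,24.6,1],[0,-153,-207,32.8,1],[0,-191,-259,32.8,1],[0,-229,-311,32.8,1],[0,-267,-363,32.8,1],[0,-305,-415,32.8,1],[0,-343,-467,32.8,1],[0,-381,-519,32.8,1]])

```text
time: 1.1
tcp_pos: [0.4824, -0.0807, 0.2144]
orientation: [-0.706, 0.047, 0.706, 0.047]
contact_force: [0.5, -0.9, 0.2]
grip_width: 1.001
```

apply_moves(steps=[[0,0,0,0,0.2],[0,0,0,0,0.2],[0,0,0,0,0.2],[0,0,0,0,0.2]])

```text
time: 1.5
tcp_pos: [0.4815, -0.0842, 0.2144]
orientation: [-0.705, 0.047, 0.706, 0.047]
contact_force: [0.6, -0.0, -0.2]
grip_width: 0.671
```

```bash
python3 - <<'E'
from h import *
s=state();c=get_calibration('wrist');print(s['time'],s['tcp_pos'],s['grip_width'],c)
print(Rotation.from_quat(s['orientation']).as_matrix().round(3))
save('wrist','w1.png')
E
```

```text
1.5 [ 0.48152119 -0.08415165  0.21444691] 0.6710541166323842 {'fx': 298.20649291970574, 'fy': 298.20649291970574, 'cx': 260.06968213013124, 'cy': 191.0526811906809, 'k1': 0.02466812920895668, 'position': array([ 0.54721938, -0.09389323,  0.38444622]), 'rotation': array([ 0.07871437, -0.09012183,  0.74744837, -0.6534547 ])}
[[-0.    -0.134 -0.991]
 [-0.    -0.991  0.134]
 [-1.     0.     0.   ]]
```

View pics/w1.png

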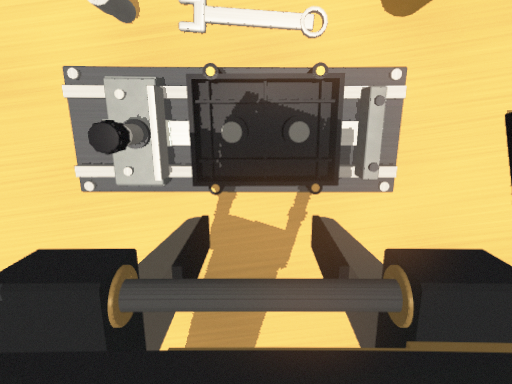

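The wrist view shows the whole fixture: knob top at about (106,137), screws at (73,74), (396,74), (384,186) and (89,186), and the stop's jaw-side edge at x of about 366 to 360. The long move fell short, so I recompute the shift from here.

```bash
python3 - <<'E'
from h import *
ct=get_calibration('top');c=get_calibration('wrist')
P=[onz(c,u,v,.012)[:2] for u,v in((73,74),(396,74),(384,186),(89,186))]
y=(P[0]-P[1])+(P[3]-P[2]);print(np.mean(P,0),'yaw',np.degrees(np.arctan2(y[1],y[0])))
im=cv2.imread('pics/w1.png');g=(im[115:160,80:122].max(2)<45).astype(np.uint8)
n,l,s,q=cv2.connectedComponentsWithStats(g);i=1+s[1:,4].argmax();print(s[i],q[i]+[80,115])
k=onz(c,106,137,.115);print('wrist knob',k)
print('tri', tri(ray(c,106,137),ray(ct,209.4,258.9)))
S=state();R=Rotation.from_quat(S['orientation']).as_matrix()
fy=np.array([.131,.991,0]);print('travel',fy@(k-onz(c,364,130,.056))-.193)
for t in((k[0],k[1],.16),(.5516,.0468,.16)):print(1e3*R.T@(np.array(t)-S['tcp_pos']))
E
```

```text
[ 0.53360932 -0.06221774] yaw 82.36129821604159
[ 21   5  21  34 204] [115.45098039 133.90196078]
wrist knob [0.54897965 0.04347779 0.115     ]
tri [0.54987561 0.04828444 0.10508113]
travel 0.0550500175652176
[  54.50698541 -135.51782496  -49.71591648]
[  54.50613704 -139.16071852  -51.86826448]
```

apply_moves(steps=[[0,-28,-12,0,0.2],[0,-56,-25,0,0.2],[0,-84,-38,0,0.2],[10,-112,-50,0,0.2],[25,-138,-50,0,0.2],[40,-138,-50,0,0.2],[55,-138,-50,0,0.2],[55,-138,-50,0,0.2]])

```text
time: 2.35
tcp_pos: [0.5477, 0.0462, 0.1568]
orientation: [-0.704, 0.047, 0.707, 0.047]
contact_force: [-0.7, -1.2, 0.1]
grip_width: 0.599
```

```bash
python3 - <<'E'
from h import *
s=state();print(s['time'],s['tcp_pos'],s['grip_width'])
print(Rotation.from_quat(s['orientation']).as_matrix().round(3))
save('wrist','w2.png');print(get_calibration('wrist'))
E
```

```text
2.35 [0.54774688 0.04617493 0.15678162] 0.5992399853667211
[[-0.005 -0.133 -0.991]
 [ 0.    -0.991  0.133]
 [-1.     0.     0.005]]
{'fx': 298.20649291970574, 'fy': 298.20649291970574, 'cx': 260.06968213013124, 'cy': 191.0526811906809, 'k1': 0.02466812920895668, 'position': array([0.6147516 , 0.03638487, 0.32809324]), 'rotation': array([ 0.07959928, -0.09097198,  0.74718097, -0.65353551])}
```

View pics/w2.png

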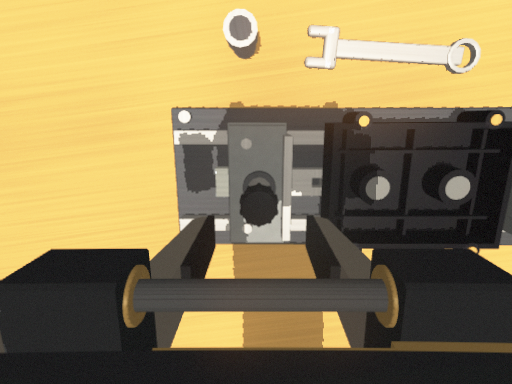

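The knob sits centred between the fingers at about (260,206), and a dark spot on the strip at about (316,182) may be the hole. I compute both positions.

```bash
python3 - <<'E'
from h import *
c=get_calibration('wrist');S=state();R=Rotation.from_quat(S['orientation']).as_matrix()
k=onz(c,260,206,.115);h=onz(c,316,182,.02);print(k,h,'hole travel',np.array([.132,.991,0])@(k-h))
print(1e3*R.T@(np.array([*k[:2],.087])-S['tcp_pos']))
E
```

```text
[0.55117375 0.04496683 0.115     ] [ 0.54115967 -0.01330397  0.02      ] hole travel 0.0590682200836762
[71.2934782   0.7643722  -2.84471719]
```

apply_moves(steps=[[15,1,-3,0,0.2],[35,1,-3,0,0.2],[55,1,-3,0,0.2],[70,1,-3,0,0.2],[71,1,-3,0,0.2]])

```text
time: 2.9
tcp_pos: [0.551, 0.0457, 0.0863]
orientation: [-0.704, 0.047, 0.707, 0.047]
contact_force: [0.0, -0.4, 0.6]
grip_width: 0.6
```

apply_moves(steps=[[0,0,0,0,-0.6],[0,0,0,0,-0.6],[0,0,0,0,-0.6],[0,0,0,0,-0.6],[0,0,0,0,-0.6]], force=25)

```text
time: 3.4
tcp_pos: [0.5534, 0.046, 0.0896]
orientation: [0.706, -0.047, -0.705, -0.046]
contact_force: [0.4, 0.7, 2.9]
grip_width: 0.302
```

apply_moves(steps=[[-2,0,0,0,-0.6],[-5,0,0,0,-0.6],[-8,0,0,0,-0.6],[-11,0,0,0,-0.6],[-13,0,0,0,-0.6],[-13,0,0,0,-0.6],[-13,0,0,0,-0.6]])

```text
time: 4.1
tcp_pos: [0.5531, 0.046, 0.1007]
orientation: [0.706, -0.047, -0.705, -0.047]
contact_force: [6.7, -0.7, -9.1]
grip_width: 0.296
```

apply_moves(steps=[[-1.5,0,-1,0,-0.6],[-1.5,0,-2,0,-0.6],[-1.5,1,-2,0,-0.6],[-1.5,3,-2,0,-0.6],[-1.5,5,-2,0,-0.6],[-1.5,7,-2,0,-0.6]])

```text
time: 4.7
tcp_pos: [0.5524, 0.0389, 0.1024]
orientation: [-0.705, 0.046, 0.707, 0.047]
contact_force: [-1.0, 1.8, -9.2]
grip_width: 0.299
```

apply_moves(steps=[[0,2,0,0,-0.6],[0,4,0,0,-0.6],[0,6,0,0,-0.6],[0,8,0,0,-0.6],[0,10,0,0,-0.6],[0,12,0,0,-0.6],[0,14,0,0,-0.6],[0,16,0,0,-0.6],[0,18,0,0,-0.6],[0,20,0,0,-0.6]])

```text
time: 5.7
tcp_pos: [0.5499, 0.019, 0.1026]
orientation: [-0.705, 0.046, 0.707, 0.047]
contact_force: [-5.0, 2.6, -11.1]
grip_width: 0.298
```

apply_moves(steps=[[0,2,0,0,-0.6],[0,4,0,0,-0.6],[0,6,0,0,-0.6],[0,8,0,0,-0.6],[0,10,0,0,-0.6],[0,12,0,0,-0.6],[0,14,0,0,-0.6],[0,15,0,0,-0.6],[0,15,0,0,-0.6]])

```text
time: 6.6
tcp_pos: [0.548, 0.0048, 0.1026]
orientation: [-0.705, 0.046, 0.706, 0.047]
contact_force: [-4.5, 3.8, -9.8]
grip_width: 0.297
```

```bash
python3 - <<'E'
from h import *
s=state();print(s['time'],s['tcp_pos'],s['contact_force'])
save('scene','sc2.png');a=cv2.imread('pics/sc2.png');cv2.imwrite('pics/sc2c.png',cv2.resize(a[90:290,90:300],(630,600),interpolation=2))
E
```

```text
6.6 [0.5479712  0.00476935 0.10255199] [-4.46368433  3.75232309 -9.79943986]
```

View pics/sc2c.png

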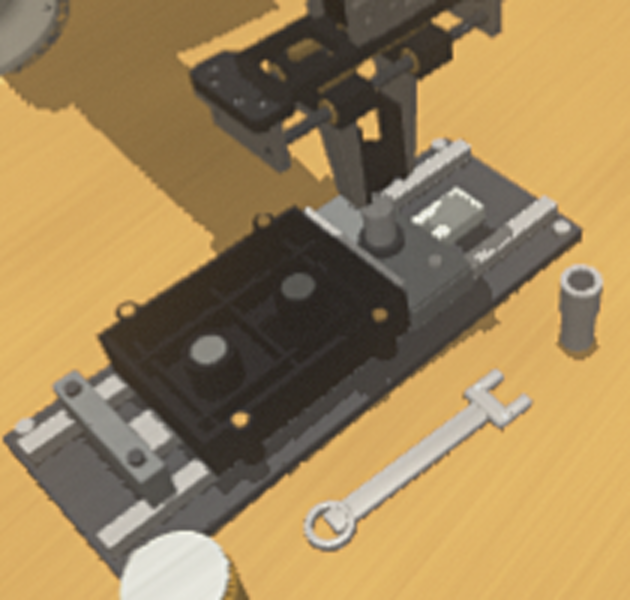

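The carriage has travelled about 41 mm, with the jaw against the cover and the cover straight. I lower the pin onto the strip, then free the knob slightly.

apply_moves(steps=[[1,0,1,0,-0.6],[2,0,1,0,-0.6],[3,0,1,0,-0.6],[4,0,1,0,-0.6],[5,0,1,0,-0.6],[5,0,1,0,-0.6]])

```text
time: 7.25
tcp_pos: [0.548, 0.0045, 0.0991]
orientation: [-0.705, 0.046, 0.706, 0.047]
contact_force: [-6.5, 4.6, -2.5]
grip_width: 0.298
```

apply_moves(steps=[[0,0,0,0,-0.26],[0,0,0,0,-0.26],[0,0,0,0,-0.26],[2,0,0,0,-0.26],[4,0,0,0,-0.26],[5,0,0,0,-0.26]])

```text
time: 7.85
tcp_pos: [0.5481, 0.0042, 0.0929]
orientation: [-0.706, 0.047, 0.706, 0.046]
contact_force: [0.3, -0.5, -0.6]
grip_width: 0.372
```

apply_moves(steps=[[0,1,0,0,-0.26],[0,2,0,0,-0.26],[0,3,0,0,-0.26],[0,4,0,0,-0.26],[0,5,0,0,-0.26],[0,6,0,0,-0.26],[0,7,0,0,-0.26],[0,8,0,0,-0.26]])

```text
time: 8.65
tcp_pos: [0.5472, -0.0014, 0.093]
orientation: [0.706, -0.045, -0.705, -0.048]
contact_force: [2.9, 9.6, -0.4]
grip_width: 0.372
```

apply_moves(steps=[[0,1,0,0,-0.26],[0,2,0,0,-0.26],[0,3,0,0,-0.26],[0,4,0,0,-0.26]])

```text
time: 9.05
tcp_pos: [0.5467, -0.0054, 0.0931]
orientation: [0.706, -0.045, -0.705, -0.048]
contact_force: [2.9, 9.9, 0.1]
grip_width: 0.37
```

apply_moves(steps=[[0,1,0,0,-0.26],[0,2,0,0,-0.26],[0,3,0,0,-0.26],[0,4,0,0,-0.26]])

```text
time: 9.45
tcp_pos: [0.5462, -0.0093, 0.093]
orientation: [0.706, -0.045, -0.705, -0.048]
contact_force: [1.7, 9.4, -1.3]
grip_width: 0.367
```

apply_moves(steps=[[0,1,0,0,-0.26],[0,1.5,0,0,-0.26],[0,2,0,0,-0.26],[0,2.5,0,0,-0.26],[0,3,0,0,-0.26]])

```text
time: 9.95
tcp_pos: [0.5457, -0.0124, 0.0928]
orientation: [0.706, -0.045, -0.705, -0.048]
contact_force: [2.1, 8.8, -2.0]
grip_width: 0.373
```

apply_moves(steps=[[0,0.5,0,0,-0.26],[0,1,0,0,-0.26],[0,1.5,0,0,-0.26],[0,2,0,0,-0.26],[0,2.5,0,0,-0.26]])

```text
time: 10.45
tcp_pos: [0.5448, -0.0167, 0.0927]
orientation: [-0.705, 0.046, 0.706, 0.047]
contact_force: [0.4, 4.1, -3.6]
grip_width: 0.37
```

apply_moves(steps=[[0,0.5,0,0,-0.26],[0,1,0,0,-0.26],[0,1.5,0,0,-0.26],[0,2,0,0,-0.26]])

```text
time: 10.85
tcp_pos: [0.5447, -0.0171, 0.0926]
orientation: [-0.705, 0.045, 0.706, 0.048]
contact_force: [1.7, 10.1, -4.0]
grip_width: 0.372
```

The force dropped and then rose again with almost no motion, which suggests the pin found the hole. I back the finger off to free the knob and look.

apply_moves(steps=[[0,-2,0,0,-0.26],[0,-4,0,0,-0.2],[0,-4.5,0,0,-0.1],[0,-4.5,0,0,-0.1]])

```text
time: 11.25
tcp_pos: [0.5459, -0.0151, 0.0936]
orientation: [0.706, -0.047, -0.705, -0.046]
contact_force: [-0.1, -0.2, -0.2]
grip_width: 0.453
```

```bash
python3 - <<'E'
from h import *
s=state();print(s['time'],s['tcp_pos'],s['contact_force'])
save('scene','sc3.png');a=cv2.imread('pics/sc3.png');cv2.imwrite('pics/sc3c.png',cv2.resize(a[90:290,90:300],(630,600),interpolation=2))
E
```

```text
11.25 [ 0.54593884 -0.01511715  0.09355949] [-0.13465014 -0.24303493 -0.17092775]
```

View pics/sc3c.png

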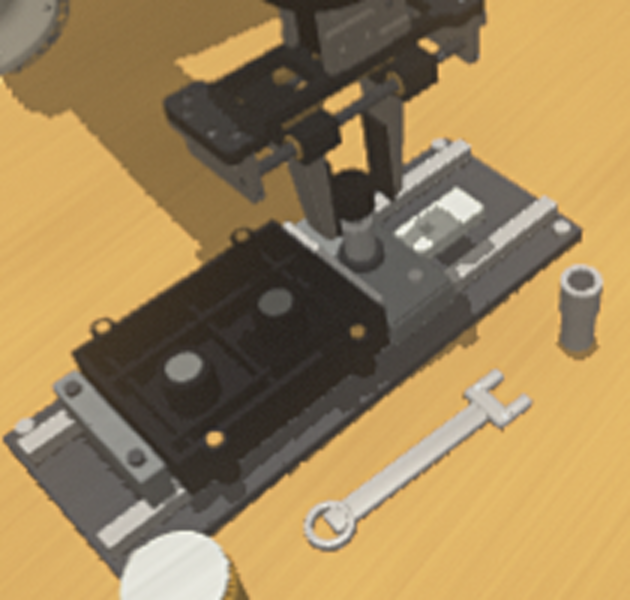

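The cover is near the stop with a small gap, and the knob top shows at about (208,151) in the full image. I raise clear and measure the knob height.

apply_moves(steps=[[0,0,0,0,0.2],[0,0,0,0,0.2],[-10,0,0,0,0.2],[-35,0,0,0,0.2],[-65,0,0,0,0.2],[-80,0,40,0,0.2],[-80,0,80,0,0.2],[-80,0,120,0,0.2],[-80,0,160,0,0.2],[-80,0,160,0,0.2]])

```text
time: 12.3
tcp_pos: [0.3831, 0.0075, 0.1726]
orientation: [-0.705, 0.046, 0.706, 0.046]
contact_force: [0.7, -0.0, -0.9]
grip_width: 0.599
```

```bash
python3 - <<'E'
from h import *
s=state();print(s['time'],s['tcp_pos'],s['contact_force'])
save('scene','sc4.png');save('top','top4.png')
a=cv2.imread('pics/top4.png');b=cv2.imread('pics/sc4.png')
cv2.imwrite('pics/c4.png',np.hstack([cv2.resize(a[205:325,165:285],(400,400),interpolation=2),cv2.resize(b[115:235,160:280],(400,400),interpolation=2)]))
E
```

```text
12.3 [0.38312114 0.00754329 0.17255667] [ 0.67109024 -0.0302592  -0.88015499]
```

View pics/c4.png

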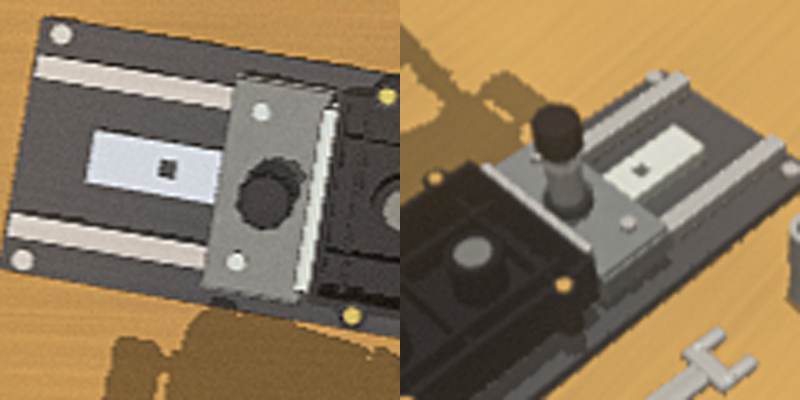

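The crop shows the knob top disc at about (244.5,265) in the top view and (207.1,150.4) in the scene view. The jaw is against the cover, and the parking hole is exposed at about (216,256) in the top view.

```bash
python3 - <<'E'
from h import *
ct=get_calibration('top');cs=get_calibration('scene')
fy=np.array([.132,.991,0])
def scan(f,x0,x1,y0,y1,t=62):
    im=cv2.imread('pics/'+f)[y0:y1,x0:x1]
    return [im.max(2)<t]
k=tri(ray(ct,244.5,265),ray(cs,207.1,150.4));print('tri now',k)
k0=tri(ray(ct,209.4,258.9),ray(cs,229.8,135.9))
for z in(.115,.125):
    kk=onz(ct,244.5,265,z);print(z,'travel',fy@(onz(ct,209.4,258.9,.115)-kk))
    # predicted scene pixel of this
    R=Rotation.from_quat(cs['rotation']);p=R.inv().apply(kk-cs['position']);x,y=p[0]/-p[2],-p[1]/-p[2];f=1+cs['k1']*(x*x+y*y)
    print(' scene px',cs['fx']*x*f+cs['cx'],cs['fy']*y*f+cs['cy'])
h=onz(ct,215.7,255.6,.02);print('park hole->pin',fy@(h-onz(ct,244.5,265,.115)))
E
```

```text
tri now [ 0.54362422 -0.01308614  0.11627235]
0.115 travel 0.06070963056225155
 scene px 206.73753882941986 150.88040268849605
0.125 travel 0.06102511545713526
 scene px 206.35025627129158 147.4158753857113
park hole->pin 0.06043779339254422
```

Triangulation puts the knob top at 116 mm. Fully down is 115 mm and resting on the strip is 124 mm. I confirm by touching the knob's top lightly with shut fingers.

apply_moves(steps=[[0,0,-40,0,-1],[0,0,-80,0,-1],[0,-1,-120,0,-1],[0,-1,-162,0,-1],[10,-1,-162,0,-1],[25,-1,-162,0,-1],[38,-1,-162,0,-1],[44,-1,-162,0,-1],[46,-1,-162,0,-1],[46,-1,-162,0,-1]])

```text
time: 13.4
tcp_pos: [0.5473, -0.0137, 0.1272]
orientation: [0.706, -0.047, -0.706, -0.047]
contact_force: [0.8, -0.4, -0.6]
grip_width: 0.006
```

apply_moves(steps=[[1,0,0,0,-1],[2,0,0,0,-1],[3,0,0,0,-1],[4,0,0,0,-1],[5,0,0,0,-1]])

```text
time: 13.9
tcp_pos: [0.5477, -0.0138, 0.1221]
orientation: [0.706, -0.047, -0.706, -0.047]
contact_force: [0.3, 0.1, -0.3]
grip_width: 0.006
```

apply_moves(steps=[[1,0,0,0,-1],[2,0,0,0,-1],[3,0,0,0,-1],[4,0,0,0,-1],[4,0,0,0,-1]])

```text
time: 14.4
tcp_pos: [0.5475, -0.0138, 0.1179]
orientation: [-0.705, 0.046, 0.706, 0.047]
contact_force: [0.4, 0.5, 0.3]
grip_width: 0.005
```

apply_moves(steps=[[0.5,0,0,0,-1],[1,0,0,0,-1],[1.5,0,0,0,-1],[2,0,0,0,-1],[2.5,0,0,0,-1],[3,0,0,0,-1],[3,0,0,0,-1]])

```text
time: 15.1
tcp_pos: [0.5477, -0.0139, 0.1154]
orientation: [0.706, -0.047, -0.706, -0.046]
contact_force: [-0.2, 0.4, 1.0]
grip_width: 0.003
```

apply_moves(steps=[[0.5,0,0,0,-1],[1,0,0,0,-1],[1.5,0,0,0,-1],[1.5,0,0,0,-1]])

```text
time: 15.5
tcp_pos: [0.548, -0.0139, 0.1153]
orientation: [0.706, -0.047, -0.705, -0.046]
contact_force: [-5.1, 1.2, 10.0]
grip_width: 0.004
```

apply_moves(steps=[[-10,0,0,0,-1],[-40,0,0,0,-1],[-80,0,0,0,-1],[-80,0,50,0,-1],[-80,0,100,0,-1],[-80,0,150,0,-1],[-80,0,170,0,-1],[-80,0,170,0,-1]])

```text
time: 16.3
tcp_pos: [0.3777, 0.0089, 0.1936]
orientation: [0.706, -0.047, -0.705, -0.046]
contact_force: [0.6, 0.2, -1.0]
grip_width: 0.006
```

```bash
python3 - <<'E'
from h import *
s=state();print(s['time'],s['tcp_pos'],s['contact_force'])
save('top','top5.png');a=cv2.imread('pics/top5.png');cv2.imwrite('pics/c5.png',cv2.resize(a[170:330,160:420],(780,480),interpolation=2))
E
```

```text
16.3 [0.37767407 0.00888566 0.19355434] [ 0.60988694  0.21443855 -0.96385482]
```

View pics/c5.png

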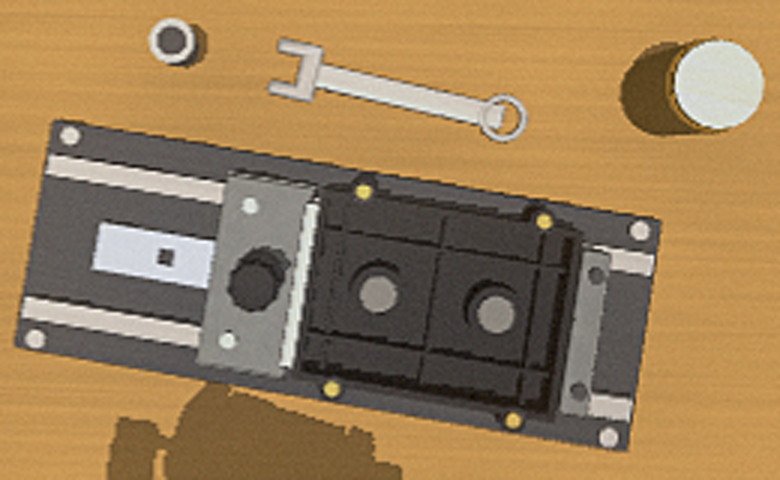

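The knob top is solid at 115.3 mm, so the pin is fully down. The picture shows the cover straight between jaw and stop and the bystanders where they were. I hand in.

```bash
python3 -c "
from bench import finish_job
print(finish_job())"
```

```text
the job is handed in; nothing more can be done
None
```

The valve cover is clamped: the pin is down in the strip's hole after about 61 mm of travel. I handed the job in at about 16 s; it reports no verdict.

I pulled the knob up about 13 mm and slid the carriage about 41 mm. Then I let the pin down onto the strip, loosened the grip, and nudged the knob along with one finger at about 10 N. The force dropped and then rose with almost no motion, which marked the hole.

**Last checks:**
- **Pin:** pressing lightly on the knob met solid contact at 115.3 mm, against 115 mm for fully down. Triangulation gave 116.3 mm, about 1 mm higher but within pixel error.
- **Travel:** the cameras before the move had predicted 55 to 63 mm, and the measured 61 mm fits.
- **Cover and bench:** the last picture shows the cover straight, against the jaw and just short of the stop. By eye, the wrench, socket and can look unmoved; I did not measure them or the cover's gaps.
- **Forces and release:** the sampled readings at the end of each move never passed about 11 N on any axis. The arm was well clear when I handed in.

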